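Spin the plate turntable for spreading and stop it on its mark

ROBOT

A 7-joint arm with a two-finger parallel gripper is mounted at the origin on the work surface. World frame = base frame: x ahead of the robot, y to its left, z up, the work surface at z = 0. Lengths are in m, angles in degrees, forces in N, time in s.
With the tool pointing down it reaches from about 0.425 to 0.925 m from the base axis. Payload 6.8 kg.
Tool frame: the origin (TCP) lies at the very end of the fingers, on their centre line; the grasp point (between the pads) lies 19 mm behind it; z points along the fingers, y is the line along which they close (so a half turn about z gives the same grasp; the last joint's range is limited). The gripper opens to 88 mm and grips with 3 to 60 N. Pads are 20 mm wide; open, the fingers measure 115 mm over their backs; the gripper's body (75 mm by 178 mm) begins 61 mm behind the grasp point.
Start: joints at [-70.193, 27.33, 1.283, 89.118, -0.659, 63.558, -4.761], TCP at [0.296, 0.607, 0.194] pointing down, gripper open.
Joint ranges: [-169.35, 169.35], [-19.33, 120.38], [-80.79, 83.38], [13.8, 139.57], [-78.32, 258.32], [9.67, 109.79], [-169.56, 169.56]. Speed limits (degrees/s): [136.94, 136.94, 180, 180, 180, 180, 180].

INTERFACE

Orientations are given as a 3x3 rotation matrix whose columns are the frame's x, y, z axes.
In Python, from bench import readout, get_image, bot, boxes_of, spot_point gives the robot as it stands. The module is installed in compiled form; this text tells all that it offers.
- The arm moves only by the shell command python3 -m inch 'ROWS' [OPENING] [FORCE]. ROWS is JSON, one flat list of numbers, 4 for each row, row after row: the shift along the tool's x, y, z in cm, then the turn about the tool's z in rad. In form: [dx, dy, dz, turn, dx, dy, dz, turn, ...]. A call has 1 to 5 rows; each row shifts and turns the commanded pose from where the row before left it, along the tool's axes as they then stand; what a row does not reach is not made up. A row lasts 1/8 s, in which the tool goes at most 62.5 mm and 10.7 degrees, less where a joint would pass 70% of its speed; a pose out of reach is approached as far as the arm can. A call is refused whole if a number of a shift passes 6.25 or a number of a turn 0.188, either way. A call with a gripper value outside its range is refused whole. OPENING is the opening, from 0 (shut) to 1 (fully open), set as the call begins (- or left out, the last holds). The fingers move at their own pace and stop on an object; FORCE is the grip in N (left out, the last holds). Time passes only in rows, so rows that do not move let the fingers close. It gives the time, the measured TCP pose, the force, the opening and the grip force at its end, in the units of the state.
- readout.observe(): the state, without advancing time (a new reading comes with each control period).
- get_image(name): name is "scene" or "top"; returns a dict with "frame" (480x640x3 uint8, red, green, blue), "camera_matrix" (3x3 intrinsics, pixels), "R" (3x3) and "t" (3): a world point X has camera coordinates R X + t. Camera axes: x right, y down, z forward; pixel columns grow to the right and rows downward; lengths in m; the calibration is good to about 2 mm. A picture is of the moment at which its call begins. There is no depth.
- bot.hand_in(): hands the job in; it is judged then, once.
Trained networks look in a picture, given as the dict that the camera call returned (one of the last four; its "shot" number tells which), for a name from the list of things; names that differ only in an ending like _2 or _b are one class to them, and where a whole thing is asked for, a point or a joint stands for the part that bears it (a point fixed in the world has none). Each returns a list of dicts, best first, with "p" (0 to 1); they miss things now and then, are a little off and sometimes report something else, mostly with a low value. They report only what shows in the picture. A call takes as long as a camera call. They do not tell look-alikes from the thing itself.
- boxes_of(picture, target): "location" ([x, y, z] in m, in world coordinates, good to about 4 mm: the middle of the surface that is visible of it).
- spot_point(picture, target): "location" ([x, y, z] in m, in world coordinates, good to about 4 mm: a listed point, or the origin of a listed thing).
The state is a dict: "time_s": time; "joint_positions": joint angles; "joint_vel": joint speeds; "joint_efforts": joint torques, N m; "tool_pos": TCP position; "tcp_rot": TCP orientation; "wrist_force": force on the tool from outside, world axes, zero at the start; "ft_torque": the same for the moment, N m; "finger_gap": finger opening in m; "grip_force": force on a finger pad.
Only numpy, scipy, OpenCV 4.12 (cv2) and the standard library are available. Lean on these libraries where they do the work, as an engineer would, in place of code of your own. Each camera call takes 0.05 s, during which the arm holds its last target. There are 200 camera calls.

TASK

The open plate is on the turntable with the spreader already lowered over it: spin the turntable anticlockwise (seen from above) by hand - its three studs are there for the fingers - get it to between 20 and 30 rpm and keep it within that for at least 8 seconds without a break, giving it further pushes as it slows. Then ease it to a stop with the raised white rib on its rim at the fixed pointer, let go and move clear. Never let it run past 40 rpm or turn backwards, do not slam into it, keep hand and arm off the plate and the spreader, and leave the plate lid and the tweezers beside it where they lie.

Things in the scene. Friction and masses are not known exactly. Their poses are not given: they have to be found in the camera images.
- turntable: Fixed cast foot of the plate turntable, radius 88 mm. Origin on the vertical turning axis at the bench surface; z up; x points from the axis to the spreader stand (12 mm rod, top at 132 mm, at x = 160 mm). The side from which the studs can be reached is -x, towards the robot within 0.45 rad. It does not move.
- platter (a joint): Angle q of the turning platter, rad, positive anticlockwise from above; no stops, counts on over turns. In the turntable frame stud_a lies in direction q from +x, stud_b q + 2.094, stud_c q + 4.189, the white rib q + 1.047. It coasts on its bearing: at 25 rpm it loses about 0.26 (0.2 to 0.35) rad/s each second. 20, 30, 40 rpm are 2.09, 3.14, 4.19 rad/s.
- turntable_axis (a point): Point on the turning axis at the platter's upper face, 55 mm above the bench. Platter: steel disc 200 mm across, 14 mm thick, nominally 3.0 kg, moment of inertia 0.0155 kg m2 (both within 25 percent); bearing drag nominally 0.0008 N m s/rad plus dry friction 0.0020 N m, so it stays where it comes to rest. Bare but for studs, rib (4 mm high) and plate.
- stud_a (a point): Centre of the top of a finger stud: an upright black rubber post, 16 mm in diameter, 32 mm high, fixed on the platter 85 mm from the axis, top 87 mm above the bench. Three alike, 120 degrees apart; push them sideways, or straddle one with open fingers, to drive or brake the platter.
- stud_b (a point): Centre of the top of the second stud, 120 degrees anticlockwise from stud_a, otherwise the same.
- stud_c (a point): Centre of the top of the third stud, 240 degrees anticlockwise from stud_a, otherwise the same.
- mark (a point): Outer end of the white radial rib (36 x 7 x 4 mm) on the platter's upper face, at the rim 100 mm from the axis, half-way between stud_a and stud_b.
- pointer (a point): Where the rib's outer end must come to rest: point on the rim circle, 100 mm from the axis, 55 mm above the bench, just inside the tip of the fixed steel pointer (top at 51 mm, 105 to 134 mm from the axis). It lies 240 degrees anticlockwise from the turntable's +x; the rib is at it when stud_a lies exactly on the turntable's -x side.
- spreader: Fixed spreader holder, origin and axes as turntable. A level 10 mm arm along x from the stand to x = 52 mm, axis 116 mm above the bench (inner boss down to 108 mm), then a bent 6 mm glass rod down to just above the agar, ending at the axis. The studs pass under it with 21 mm to spare; a hand following a stud round would hit it.
- dish: Open round plate with red agar, 90 mm across, 15 mm high, 40 g (within 30 percent), loose on the platter between three 10 mm high stop pins (50 mm from the axis) and turning with it; centred on the axis, rim 70 mm above the bench. Origin at the centre of its underside.
- dish_lid: Clear lid of the plate, 95 mm across, 12 mm high, on the bench 0.19 to 0.22 m from the turntable's axis on its +y side. Origin at the centre of its underside.
- tweezers: Steel tweezers, 130 mm long, 8 mm high, on the bench 0.19 to 0.22 m from the turntable's axis on its -y side. Origin at the middle of the underside.
Mind the look-alikes: they are no part of the job. What is shaped like the dish but orange, purple or yellow is not meant.

How it is judged:
By the outcome, as a careful person would: the job done as asked, in the order asked, and still so for the second after the job is handed in, with the robot touching nothing.
It also fails if it takes over 72 s, if anything falls off the work surface, if the arm or the gripper's body presses on something with over 40 N, if the wrist force passes 120 N, or if a joint passes its speed limit or range.

## Working session

There is one attempt and no reset: what is moved stays moved. The work goes in short steps, Python scripts to look and compute and a shell command to move; the robot and the scene stay as the last step left them, time stands still between calls to the robot, and variables do not carry over. Pictures are saved under pics/ and viewed, at most 10 in all, crops included, and the job is handed in when it is done.

```bash
mkdir -p pics; cat > h.py <<'E'
from bench import readout, get_image, bot, boxes_of, spot_point
import numpy as np, cv2
def save(p,n): cv2.imwrite(f'pics/{n}.png',cv2.cvtColor(p['frame'],cv2.COLOR_RGB2BGR))
def proj(p,X):
    c=p['R']@np.asarray(X)+p['t']; u=p['camera_matrix']@c; return (u[:2]/u[2]).round(0)
E
python3 - <<'E'
from h import *
for n in ['top','scene']:
    p=get_image(n); save(p,n+'0')
    for t in ['turntable','turntable_axis','stud_a','mark','pointer','dish','dish_lid','tweezers','spreader']:
        for r in spot_point(p,t)[:4]:
            print(n,t,round(r['p'],2),np.round(r['location'],3),proj(p,r['location']))
s=readout.observe(); print(s['time_s'],s['tool_pos'],np.round(s['tcp_rot'],2),s['finger_gap'])
E
```

```text
top turntable 0.65 [ 0.582 -0.043 -0.003] [340. 233.]
top turntable_axis 0.79 [ 0.584 -0.043  0.061] [342. 230.]
top stud_a 0.91 [ 0.667 -0.065  0.086] [354. 193.]
top stud_a 0.66 [0.556 0.041 0.09 ] [305. 241.]
top stud_a 0.65 [ 0.529 -0.11   0.086] [372. 255.]
top mark 0.67 [ 0.485 -0.027  0.054] [334. 274.]
top mark 0.51 [ 0.53  -0.111  0.089] [373. 254.]
top pointer 0.94 [ 0.503 -0.106  0.053] [368. 266.]
top dish 0.94 [ 0.736 -0.262  0.001] [432. 172.]
top dish 0.76 [ 0.616 -0.286 -0.003] [441. 222.]
top dish 0.6 [ 0.367 -0.049  0.   ] [340. 323.]
top tweezers 0.71 [ 0.474 -0.216  0.002] [411. 280.]
top spreader 0.95 [ 0.582 -0.044 -0.002] [340. 233.]
scene turntable 0.65 [ 0.585 -0.042  0.002] [318. 303.]
scene turntable 0.49 [ 0.586 -0.043  0.058] [317. 281.]
scene turntable_axis 0.92 [ 0.581 -0.045  0.052] [315. 283.]
scene turntable_axis 0.31 [ 0.666 -0.064  0.088] [350. 292.]
scene stud_a 0.78 [ 0.525 -0.11   0.086] [266. 277.]
scene stud_a 0.77 [0.557 0.039 0.088] [330. 239.]
scene stud_a 0.69 [ 0.666 -0.061  0.087] [351. 291.]
scene mark 0.83 [ 0.484 -0.03   0.056] [277. 258.]
scene pointer 0.55 [ 0.506 -0.11   0.057] [258. 285.]
scene pointer 0.52 [ 0.584 -0.045  0.054] [316. 282.]
scene pointer 0.29 [ 0.484 -0.028  0.057] [278. 257.]
scene dish 0.87 [ 0.612 -0.285 -0.004] [242. 403.]
scene dish 0.76 [ 0.583 -0.044  0.06 ] [316. 280.]
scene dish 0.62 [ 0.738 -0.262 -0.002] [318. 432.]
scene dish 0.53 [ 0.485 -0.03   0.055] [277. 258.]
scene dish_lid 0.97 [0.658 0.147 0.003] [402. 263.]
scene tweezers 0.78 [ 0.476 -0.217  0.001] [208. 337.]
scene tweezers 0.51 [ 0.506 -0.109  0.057] [259. 285.]
1.0 [0.29592124 0.60668287 0.19406869] [[-0.9   0.44 -0.  ]
 [ 0.44  0.9   0.  ]
 [ 0.    0.   -1.  ]] 0.08774230812997082
```

```bash
python3 - <<'E'
import cv2
a=cv2.imread('pics/top0.png')[120:340,230:500];b=cv2.imread('pics/scene0.png')[180:460,170:450]
a=cv2.resize(a,(400,326));b=cv2.resize(b,(400,400))
import numpy as np
o=np.zeros((400,800,3),np.uint8);o[:326,:400]=a;o[:,400:]=b
cv2.imwrite('pics/c0.png',o)
E
```

```text
(no output)
```

View pics/c0.png

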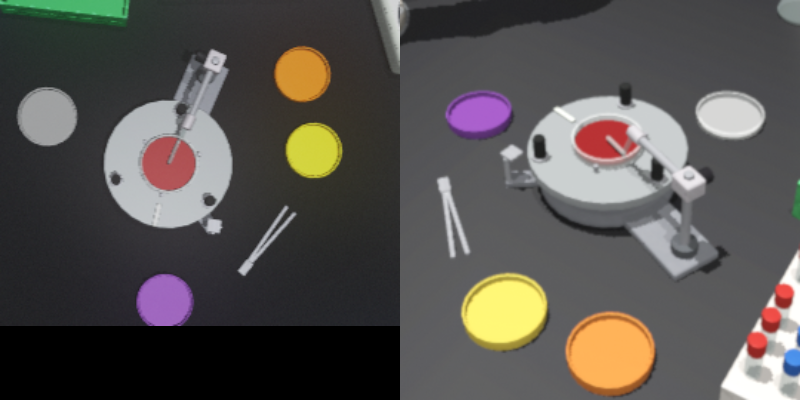

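View pics/scene0.png

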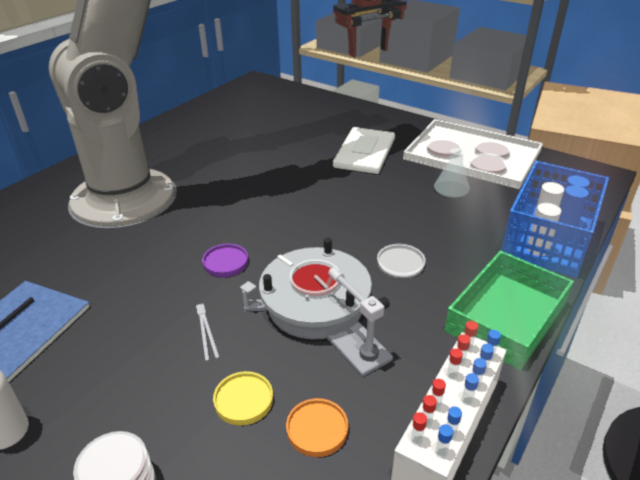

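The top view shows the turntable axis near pixel (341,231), with the spreader stand up and to the right of it at about (375,160). The pointer is at (368,266) and the rib points down and to the left at (334,274).

The look-alikes are lidless plates: orange (432,172), yellow (441,222) and purple (340,323). They aren't part of the job. The real plate is the red one on the turntable, and the clear lid is at about (262,199).

Next I'll build an angle-measuring helper and start the approach.

```bash
cat >> h.py <<'E'
AX=np.array([0.583,-0.044]); D0=-21.2   # turntable axis, world angle of its +x (deg)
PH=D0+180
def ring(r,a,z): a=np.radians(a); return np.stack([AX[0]+r*np.cos(a),AX[1]+r*np.sin(a),np.full_like(a,z)],-1)
def samp(p,X):
    g=cv2.GaussianBlur(cv2.cvtColor(p['frame'],cv2.COLOR_RGB2GRAY),(3,3),0).astype(np.float32)
    c=X@p['R'].T+p['t']; u=c@p['camera_matrix'].T; u=(u[...,:2]/u[...,2:]).astype(np.float32)
    return cv2.remap(g,u[...,0].reshape(-1,1),u[...,1].reshape(-1,1),cv2.INTER_LINEAR).reshape(X.shape[:-1])
def phase(p):
    "world angles (deg): stud phase mod 120, contrast, rib brightness of the 3 candidates"
    a=np.arange(0,360,0.5); s=np.mean([samp(p,ring(r,a,z)) for r in (.081,.085,.089) for z in (.087,.080)],0)
    s=np.minimum(s,150); k=np.ones(13)/13
    s=np.convolve(np.r_[s[-6:],s,s[:6]],k,'valid')
    m=s.reshape(3,240).mean(0); i=int(m.argmin()); 
    w=np.clip(m.min()+25-np.roll(m,120-i),0,None); off=(w*(np.arange(240)-120)).sum()/w.sum()*0.5
    ph=(i*0.5+off)%120
    rib=[]
    for c in range(3):
        aa=ph+60+120*c
        A=np.mean([samp(p,ring(r,aa+np.array([-1.,0,1]),.059)).mean() for r in (.07,.08,.09)])
        B=np.mean([samp(p,ring(r,aa+np.array([-9.,9]),.055)).mean() for r in (.07,.08,.09)])
        rib.append(round(float(A-B)))
    return ph,m.min()-np.median(m),rib
def tool():
    s=readout.observe(); R=np.asarray(s['tcp_rot']); d=np.asarray(s['tool_pos'])[:2]-AX
    e=np.array([np.cos(np.radians(PH)),np.sin(np.radians(PH))]); f=np.array([e[1],-e[0]])
    return s,round(d@e*1000,1),round(d@f*1000,1),round(s['tool_pos'][2]*1000,1),round(np.degrees(np.arctan2(R[1,1],R[0,1])),1)
E
python3 - <<'E'
from h import *
ax=[];po=[]
for n in ['top','scene']:
    p=get_image(n); ph=phase(p); print(n,ph,p.keys())
    for i in range(1):
        for t in ['turntable','turntable_axis','spreader']:
            r=spot_point(p,t); 
            if r and abs(r[0]['location'][0]-.583)<.03: ax.append(r[0]['location'][:2])
        r=spot_point(p,'pointer'); po.append(r[0]['location'][:2]); 
    # stand top pixel by calibration
    for d in (-19,-21,-23): print(d,proj(p,np.r_[ring(.16,np.array([d*1.]),.132)[0]]))
ax=np.array(ax);po=np.array(po);print(ax.mean(0),ax.std(0),po)
d=po-AX; print(np.degrees(np.arctan2(d[:,1],d[:,0]))+360)
print(tool()[1:])
E
```

```text
top (np.float64(108.62405609000837), np.float64(-83.61927883441628), [5, 0, 0]) dict_keys(['frame', 'camera_matrix', 'R', 't', 'shot'])
-19 [371. 160.]
-21 [373. 161.]
-23 [376. 162.]
scene (np.float64(108.13176327289344), np.float64(-49.20354393200995), [40, 0, 0]) dict_keys(['frame', 'camera_matrix', 'R', 't', 'shot'])
-19 [377. 299.]
-21 [374. 301.]
-23 [371. 302.]
[ 0.58238 -0.04516] [0.00172905 0.00053889] [[ 0.4725 -0.2128]
 [ 0.5036 -0.107 ]]
[236.79040548 218.43027323]
(np.float64(503.0), np.float64(502.8), np.float64(194.1), np.float64(64.0))
```

```bash
python3 - <<'E'
from h import *
o=[]
for n in ['top0','scene0']:
    b=cv2.imread(f'pics/{n}.png')
    o.append(b)
a=cv2.resize(o[0][140:290,280:430],(400,400),interpolation=cv2.INTER_CUBIC);b=cv2.resize(o[1][215:375,235:395],(400,400),interpolation=cv2.INTER_CUBIC)
cv2.imwrite('pics/c1.png',np.hstack([a,b]))
E
```

```text
(no output)
```

View pics/c1.png

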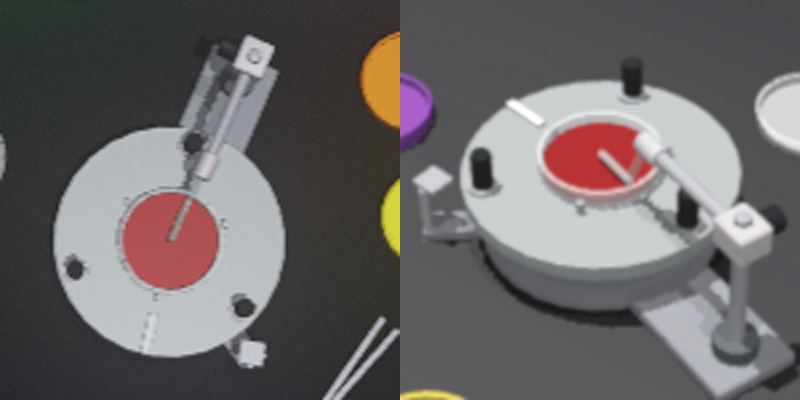

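The crop confirms it: the studs are at (75,268), (243,307) and (193,143). The rib at (150,333) lies between the left stud (stud_a) and the lower-right one (stud_b). The block on top of the stand puts the turntable's +x at about −22°. Next comes the approach with the gripper shut.

```bash
sed -i 's/AX=np.array(\[0.583,-0.044\]); D0=-21.2/AX=np.array([0.5827,-0.0445]); D0=-21.8/' h.py
python3 -m inch '[0,0,0,-0.073, -4.4,-3.8,0,0, -4.4,-3.8,0,0, -4.4,-3.8,0.8,0, -4.4,-3.8,0.8,0]' 0 20
python3 -m inch '[-4.4,-3.8,1,0, -4.4,-3.8,1,0]'
python3 -m inch '[-4.4,-3.8,1,0]'
python3 -m inch '[-4.4,-3.0,1,0]'
python3 -m inch '[-4.4,-2,1,0]'
python3 -m inch '[0,0,0,0]'
python3 -c "
from h import *
print(tool()[1:])"
```

```text
time_s: 2.12
tool_pos: [0.4037, 0.3986, 0.1782]
tcp_rot: [[-0.928, 0.372, 0.001], [0.372, 0.928, 0.001], [-0.0, 0.001, -1.0]]
wrist_force: [1.4, 0.3, -0.7]
finger_gap: 0.0411
grip_force: 0.0
time_s: 2.38
tool_pos: [0.4571, 0.2953, 0.1581]
tcp_rot: [[-0.928, 0.372, 0.001], [0.372, 0.928, 0.001], [-0.0, 0.001, -1.0]]
wrist_force: [1.5, 1.3, -0.3]
finger_gap: 0.0213
grip_force: 0.0
time_s: 2.5
tool_pos: [0.4838, 0.2437, 0.1481]
tcp_rot: [[-0.928, 0.372, 0.001], [0.372, 0.928, 0.001], [-0.0, 0.001, -1.0]]
wrist_force: [0.9, -0.5, 0.4]
finger_gap: 0.0113
grip_force: 0.0
time_s: 2.62
tool_pos: [0.5134, 0.1991, 0.1381]
tcp_rot: [[-0.928, 0.372, 0.001], [0.372, 0.928, 0.0], [-0.0, 0.0, -1.0]]
wrist_force: [1.4, 1.3, -0.5]
finger_gap: 0.0021
grip_force: 0.0
time_s: 2.75
tool_pos: [0.5469, 0.1641, 0.1281]
tcp_rot: [[-0.928, 0.373, 0.0], [0.373, 0.928, 0.0], [-0.0, 0.0, -1.0]]
wrist_force: [0.5, 0.3, 0.4]
finger_gap: 0.0006
grip_force: 0.0
time_s: 2.88
tool_pos: [0.5481, 0.1617, 0.1275]
tcp_rot: [[-0.926, 0.378, 0.0], [0.378, 0.926, -0.002], [-0.001, -0.002, -1.0]]
wrist_force: [-1.2, 0.5, 0.2]
finger_gap: -0.0001
grip_force: 0.0
(np.float64(108.7), np.float64(178.6), np.float64(127.5), np.float64(67.8))
```

```bash
python3 -m inch '[-1.7,-2.6,2.05,0, -1.7,-2.6,2.05,0, -1.7,-2.5,2.05,0, 0,-0.3,0,0, 0,-0.3,0,0]' >/dev/null
python3 -m inch '[0,-0.25,0,0, 0,-0.25,0,0]'
python3 - <<'E'
from h import *
p=get_image('scene'); save(p,'s1'); print(phase(p)); print(tool()[1:])
c=cv2.imread('pics/s1.png')[160:360,200:460]; cv2.imwrite('pics/s1c.png',cv2.resize(c,(780,600)))
E
```

```text
time_s: 3.75
tool_pos: [0.5609, 0.0667, 0.0672]
tcp_rot: [[-0.929, 0.37, 0.001], [0.37, 0.929, 0.001], [-0.001, 0.001, -1.0]]
wrist_force: [-0.1, 0.0, 0.4]
finger_gap: 0.0007
grip_force: 0.0
(np.float64(109.89324803971819), np.float64(-38.250559782370544), [34, 0, 0])
(np.float64(61.4), np.float64(94.4), np.float64(67.1), np.float64(68.2))
```

View pics/s1c.png

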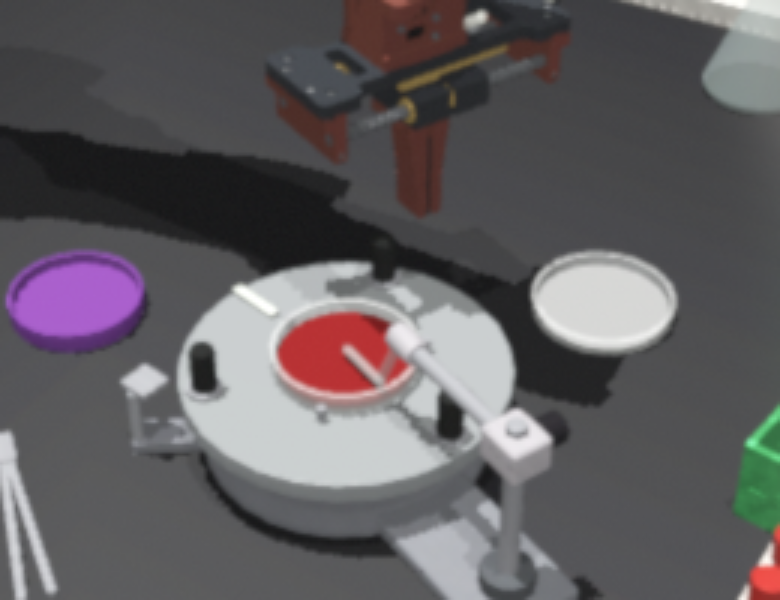

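The fingertip is at crop pixel (420,212), behind stud_a at (384,258) and not yet touching. The rib is at (255,300). I'll check that the tip's projection agrees.

```bash
python3 - <<'E'
from h import *
p=get_image('scene'); s=readout.observe(); print(s['time_s'],proj(p,s['tool_pos']),[proj(p,ring(.085,np.array([a]),.087)[0]) for a in (107.,109.,111.)])
E
```

```text
3.85 [339. 241.] [array([329., 240.]), array([328., 240.]), array([326., 240.])]
```

```bash
python3 - <<'E'
import cv2,numpy as np
c=cv2.imread('pics/s1.png')[205:265,300:370].astype(float)
c=np.clip(c*2.5,0,255).astype(np.uint8); cv2.imwrite('pics/s1d.png',cv2.resize(c,(700,600),interpolation=cv2.INTER_CUBIC))
E
```

```text
(no output)
```

View pics/s1d.png

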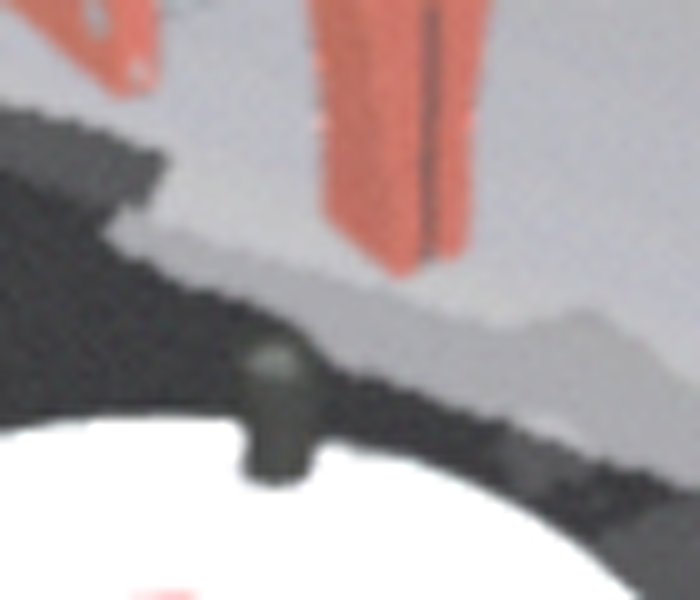

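The tip really does end at pixel (340,231), about 10 px above where its projection should be. I'll check this with the top camera before moving.

```bash
python3 - <<'E'
from h import *
p=get_image('top'); s=readout.observe(); print(s['time_s'],s['tool_pos'],proj(p,s['tool_pos']),proj(p,np.r_[s['tool_pos'][:2],.15]),phase(p))
save(p,'t1'); C=-p['R'].T@p['t']; print('cam',C)
q=get_image('scene'); print('scenecam',-q['R'].T@q['t'],proj(q,s['tool_pos']),proj(q,np.asarray(s['tool_pos'])+[0,0,.025]))
f=q['frame'].astype(int); m=(f[...,0]-f[...,2]>30)&(f[...,0]-f[...,1]>30); ys,xs=np.nonzero(m[200:260,325:355]); print(ys.max()+200)
c=cv2.imread('pics/t1.png')[130:280,240:440]; cv2.imwrite('pics/t1c.png',cv2.resize(np.clip(c*1.5,0,255).astype(np.uint8),(800,600),interpolation=cv2.INTER_CUBIC))
E
```

```text
3.9 [0.56077647 0.06584714 0.06685807] [294. 239.] [294. 237.] (np.float64(109.19259171544125), np.float64(-58.696752108060366), [31, 0, -9])
cam [0.50051225 0.051085   1.26530111]
scenecam [ 1.02835124 -0.66480461  0.72687544] [339. 241.] [339. 231.]
231
```

View pics/t1c.png

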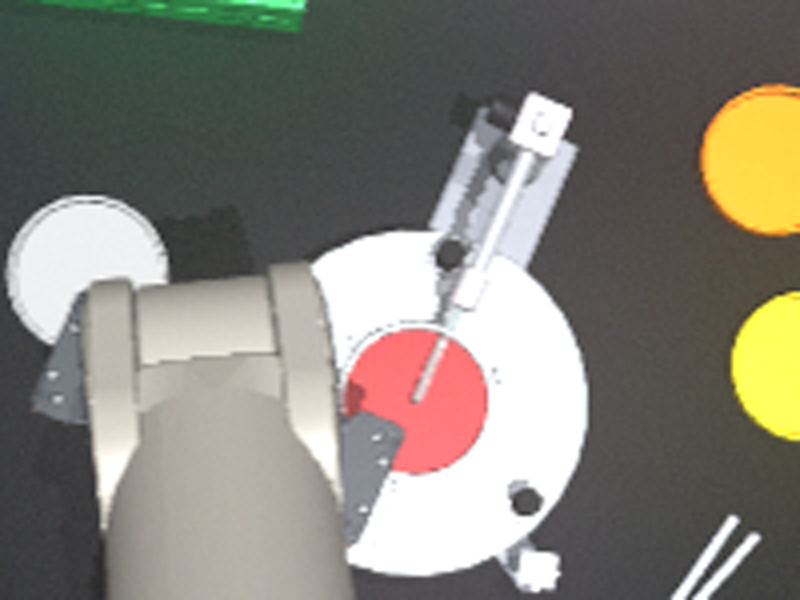

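```bash
python3 - <<'E'
from h import *
q=get_image('scene')
T=np.array([.29592,.60668,.19407]); y=np.array([.44,.9,0])
for z in (0,.025): print(z,[proj(q,T+s*y*.044+[0,0,z]) for s in (-1,1)])
f=cv2.imread('pics/scene0.png')[0:70,320:420]
h=cv2.imread('pics/s1.png')[190:260,300:400]
cv2.imwrite('pics/cmp.png',np.hstack([cv2.resize(np.clip(a*1.5,0,255).astype(np.uint8),(400,280)) for a in (f,h)]))
E
```

```text
0 [array([353.,  67.]), array([382.,  61.])]
0.025 [array([354.,  58.]), array([382.,  52.])]
```

View pics/cmp.png

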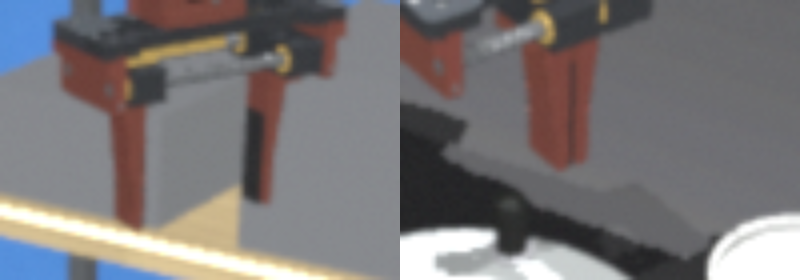

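The same 25 mm offset shows in the first picture, so the visible fingertips may end above the reported TCP. A slow nudge against the stud will settle it.

```bash
python3 -m inch '[0,-0.25,0,0, 0,-0.25,0,0, 0,-0.25,0,0]' | grep wrist
python3 -m inch '[0,-0.25,0,0, 0,-0.25,0,0]' | grep wrist
python3 -c "
from h import *
p=get_image('scene');print(phase(p),tool()[1:])"
python3 -m inch '[0,-0.2,0,0, 0,-0.2,0,0]' | grep wrist
python3 -c "
from h import *
p=get_image('scene');print(phase(p),tool()[1:])"
```

```text
wrist_force: [-0.7, -1.0, 0.3]
wrist_force: [-0.9, -0.7, 0.3]
(np.float64(107.67242666853497), np.float64(-39.822263228587616), [44, 0, 2]) (np.float64(61.2), np.float64(80.8), np.float64(66.5), np.float64(68.2))
wrist_force: [0.2, -1.0, -0.5]
(np.float64(104.69700565221981), np.float64(-40.07938316540838), [21, 0, 2]) (np.float64(61.3), np.float64(77.0), np.float64(66.5), np.float64(68.2))
```

```bash
cat >> h.py <<'E'
def rib(p,lo=120,hi=300):
    "rib angle (world deg) by white-bar match on the ring, within lo..hi"
    a=np.arange(lo,hi,0.25); s=np.mean([samp(p,ring(r,a,.059)) for r in (.07,.075,.08,.085,.09,.095)],0)
    k=np.r_[-np.ones(12),np.ones(16)*1.5,-np.ones(12)]/24
    m=np.convolve(s,k,'same'); m[:24]=0; m[-24:]=0; i=int(m.argmax()); 
    w=np.clip(m[i-6:i+7]-m[i]*.5,0,None); return (w*a[i-6:i+7]).sum()/w.sum(),m[i]
E
python3 - <<'E'
from h import *
p=get_image('scene'); print(rib(p),rib(p,-180,180),[ (np.round(r['location'],3),round(r['p'],2)) for r in spot_point(p,'stud_a')[:4]],[ (np.round(r['location'],3),round(r['p'],2)) for r in spot_point(p,'mark')[:3]])
save(p,'s2');c=cv2.imread('pics/s2.png')[180:330,230:430]; cv2.imwrite('pics/s2c.png',cv2.resize(c,(800,600),interpolation=cv2.INTER_CUBIC))
E
```

```text
(np.float64(168.53145658641802), np.float64(31.440641403198242)) (np.float64(168.53145658641802), np.float64(31.440641403198242)) [(array([0.557, 0.035, 0.087]), 0.77), (array([ 0.668, -0.064,  0.087]), 0.67), (array([ 0.527, -0.109,  0.086]), 0.59)] [(array([ 0.481, -0.027,  0.056]), 0.89)]
```

View pics/s2c.png

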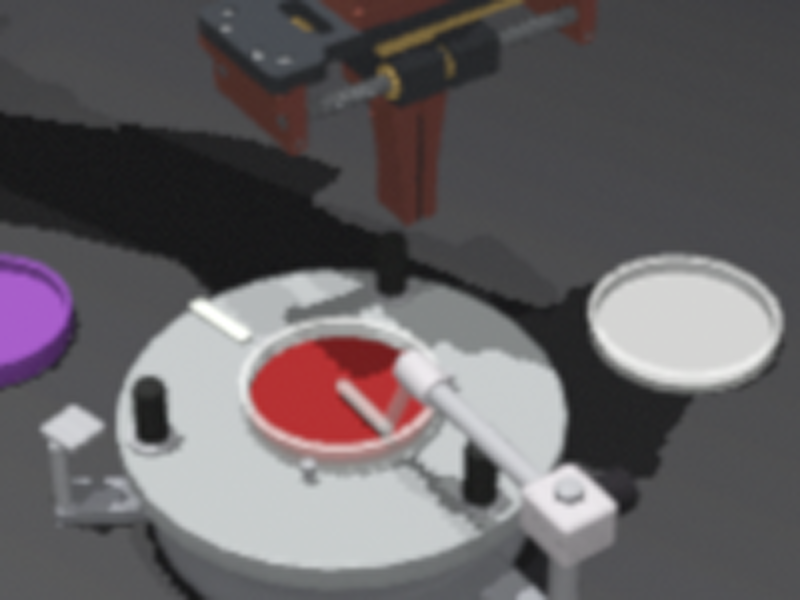

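The rib is still at 168.5° and the finger is over the stud, with its tip at (410,222) and the stud top at (392,235). So the real tips sit about 25–30 mm higher than reported, while x and y agree. I'll back off, go lower, and measure the tip by matching its corner in the image.

```bash
python3 -m inch '[0,0.7,-0.3,0, 0,0.8,0,0, 0,0.4,1,0, 0,0,1,0, 0,0,0.7,0]' | grep -E 'time|pos|wrist'
cat > tip.py <<'E'
from h import *
q=get_image('scene'); s,x,y,z,a=tool(); f=q['frame'].astype(int); m=((f[...,0]-f[...,2]>25)&(f[...,0]-f[...,1]>25)).astype(np.uint8)
T=np.asarray(s['tool_pos']); R=np.asarray(s['tcp_rot'])
n,l,st,ce=cv2.connectedComponentsWithStats(m); c=proj(q,T+[0,0,.05]).astype(int); k=np.bincount(l[c[1]-4:c[1]+5,c[0]-8:c[0]+9].ravel(),minlength=n); k[0]=0; b=k.argmax()
ys,xs=np.nonzero(l==b); print('bottom',ys.max(),xs[ys==ys.max()],x,y,z,a,s['time_s'],'rib',rib(q))
for off in (.015,.02,.025,.03,.035):
    print(off,max(proj(q,T+R@np.array([i*.01,j*.0135,0])+[0,0,off])[1] for i in(-1,1) for j in (-1,1)))
E
python3 tip.py
```

```text
time_s: 5.75
tool_pos: [0.5609, 0.0675, 0.0413]
wrist_force: [0.0, -0.3, -0.8]
bottom 243 [340] 62.2 95.6 40.7 68.2 5.8 rib (np.float64(168.67481610782914), np.float64(29.23671849568684))
0.015 251.0
0.02 249.0
0.025 247.0
0.03 244.0
0.035 242.0
```

The tip is about 30 mm above the reported TCP. I'll go 4 mm lower and make contact slowly.

```bash
python3 -m inch '[0,-0.25,0.4,0, 0,-0.25,0,0, 0,-0.2,0,0, 0,-0.2,0,0, 0,-0.2,0,0]' | grep -E 'time|pos|wrist'
python3 -m inch '[0,-0.15,0,0, 0,-0.15,0,0]' | grep wrist
python3 tip.py | head -1
```

```text
time_s: 6.42
tool_pos: [0.5577, 0.0575, 0.0388]
wrist_force: [0.9, 0.4, 0.1]
wrist_force: [-0.0, -0.0, 0.1]
bottom 246 [334 335] 61.2 82.2 38.6 68.2 6.725 rib (np.float64(168.66965709656398), np.float64(30.085488001505542))
```

```bash
python3 -m inch '[0,-0.15,0,0, 0,-0.15,0,0, 0,-0.15,0,0]' | grep wrist
python3 tip.py | head -1
python3 -m inch '[0,-0.15,0,0, 0,-0.15,0,0, 0,-0.15,0,0]' | grep wrist
python3 tip.py | head -1
```

```text
wrist_force: [0.9, -0.0, 0.7]
bottom 247 [332] 61.2 77.4 38.5 68.2 7.15 rib (np.float64(172.3031407606828), np.float64(28.890859921773302))
wrist_force: [-1.0, 0.3, 0.6]
bottom 247 [329 330 331] 61.2 72.9 38.5 68.2 7.575 rib (np.float64(180.18400177561278), np.float64(28.046933809916208))
```

Contact made: the rib went to 180°, and the finger-to-stud offset is about 16 mm. I'll write a joint spin estimator and then run the spin-up push.

```bash
cat > spin.py <<'E'
# spin.py new|add n : take n scene pictures, fit q,w over the pictures since 'new'
from h import *
import sys,os,pickle
from scipy.optimize import minimize
H=[] if sys.argv[1]=='new' else pickle.load(open('H.pkl','rb'))
a=np.arange(0,360,0.5)
def prof(p):
    s=np.mean([samp(p,ring(r,a,.059)) for r in (.07,.075,.08,.085,.09,.095)],0)
    k=np.r_[-np.ones(6),np.ones(8)*1.5,-np.ones(6)]/12; e=np.r_[s[-20:],s,s[:20]]; m=np.convolve(e,k,'same')[20:-20]
    m=np.clip(m,0,35); m[(a>300)|(a<10)]=8
    d=np.minimum(np.mean([samp(p,ring(r,a,z)) for r in (.081,.085,.089) for z in (.087,.080)],0),150)
    d=np.convolve(np.r_[d[-6:],d,d[:6]],np.ones(13)/13,'valid'); return m,np.clip(np.median(d)-d,0,60)
for i in range(int(sys.argv[2])):
    t=readout.observe()['time_s']; H.append((t,)+prof(get_image('scene')))
pickle.dump(H,open('H.pkl','wb'))
T=np.array([h[0] for h in H]); tn=T[-1]; dt=T-tn
def J(q,w,de=14.9):
    J=0; 
    for (t,m,d),x in zip(H,dt):
        A=q+w*x-de*np.abs(x)*x*0 -0.5*de*x*x*(w>1)   # degrees; slower in future
        J+=2*np.interp((A+60)%360,a,m)+sum(np.interp((A+120*k)%360,a,d) for k in range(3))/3
    return J/len(H)
Q=np.arange(0,360,1.)
W=np.arange(-10,270,3.)
G=np.array([J(Q,w) for w in W]); i,j=np.unravel_index(G.argmax(),G.shape)
r=minimize(lambda v:-J(v[0],v[1]),[Q[j],W[i]],method='Nelder-Mead',options=dict(initial_simplex=[[Q[j],W[i]],[Q[j]+1,W[i]],[Q[j],W[i]+3]]))
q,w=r.x; t1=readout.observe()['time_s']
q+=w*(t1-tn); s,x,y,z,b=tool()
psi=[round((q+120*k-PH+180)%360-180,1) for k in range(3)]
print(f't={t1:.3f} w={np.radians(w):.2f} rad/s psi a,b,c={psi} score={-r.fun:.0f} n={len(H)} hand x{x} y{y} z{z}')
E
sed -i 's/-de\*np.abs(x)\*x\*0 //' spin.py
python3 -m inch '[0.4,-0.75,0,0, 0.5,-0.65,0,0, 0.6,-1.0,0,0, 0.5,-1.45,0,0, 0.3,-1.85,0,0]' | grep -E 'wrist'
python3 -m inch '[-0.1,-2.25,0,0, -0.7,-2.4,0,0, 0.3,-1.2,-2.5,0, 0.3,0,-2.5,0]' | grep -E 'wrist'
python3 spin.py new 5
```

```text
wrist_force: [0.6, -1.1, 1.1]
wrist_force: [0.2, 0.9, 0.3]
t=8.950 w=2.85 rad/s psi a,b,c=[np.float64(117.0), np.float64(-123.0), np.float64(-3.0)] score=68 n=5 hand x82.7 y-42.7 z88.0
```

```bash
python3 -m inch '[-0.5,4,0.4,0, -0.5,4,0.4,0, -0.4,3.8,0.4,0, 0,0,0,0]' | grep -E 'wrist'
python3 spin.py add 2
python3 -m inch '[0,0,0,0, 0,0,0,0, 0,0,0,0]' | grep -E 'wrist'
python3 spin.py add 3
```

```text
wrist_force: [0.4, -0.4, -0.6]
t=9.550 w=2.72 rad/s psi a,b,c=[np.float64(-147.1), np.float64(-27.1), np.float64(92.9)] score=80 n=7 hand x69.0 y75.1 z75.4
wrist_force: [-0.5, 0.3, 0.1]
t=10.075 w=2.55 rad/s psi a,b,c=[np.float64(-69.7), np.float64(50.3), np.float64(170.3)] score=87 n=10 hand x68.2 y75.8 z76.7
```

```bash
python3 -m inch '[-0.6,1.9,0,0, 0,0,0,0, 0,0,0,0, 0,0,0,0, 0,0,0,0]' | grep -E 'wrist'
python3 spin.py add 2
```

```text
wrist_force: [-0.5, -0.6, 0.3]
t=10.800 w=2.35 rad/s psi a,b,c=[np.float64(30.8), np.float64(150.8), np.float64(-89.2)] score=90 n=12 hand x62.3 y94.8 z76.6
```

```bash
python3 -m inch '[0,0.2,0,0, 0,0.2,0,0]' | grep -E 'time'
python3 -m inch '[0.4,-2.4,4,0, 0.9,-2.4,0,0, 0.5,-2.8,0,0, -0.2,-2.85,0,0, 0.3,-1.4,-2.5,0]' | grep -E 'wrist|pos'
python3 -m inch '[-0.2,0,-1.7,0]' | grep -E 'wrist'
python3 spin.py new 4
```

```text
time_s: 11.05
tool_pos: [0.4982, -0.034, 0.0606]
wrist_force: [0.8, 0.3, 0.7]
wrist_force: [0.2, 0.5, 0.3]
t=12.000 w=2.83 rad/s psi a,b,c=[np.float64(-149.1), np.float64(-29.1), np.float64(90.9)] score=94 n=4 hand x79.2 y-19.1 z78.5
```

```bash
python3 -m inch '[-0.6,3.8,0,0, -0.6,3.8,0,0, -0.5,3.8,0.2,0, 0,0,0,0]' | grep -E 'wrist'
python3 spin.py add 2
python3 -m inch '[0,0,0,0, 0,0,0,0, 0,0,0,0, 0,0,0,0]' | grep -E 'wrist'
python3 spin.py add 3
```

```text
wrist_force: [0.2, -0.3, 0.0]
t=12.600 w=2.65 rad/s psi a,b,c=[np.float64(-56.1), np.float64(63.9), np.float64(-176.1)] score=102 n=6 hand x63.1 y94.0 z75.4
wrist_force: [-0.4, 0.7, -0.2]
t=13.250 w=2.47 rad/s psi a,b,c=[np.float64(38.5), np.float64(158.5), np.float64(-81.5)] score=107 n=9 hand x62.2 y94.4 z76.6
```

```bash
python3 -m inch '[0,-0.35,0,0, 0,-0.35,0,0]' | grep -E 'time'
python3 -m inch '[0.7,-2.4,4,0, 0.9,-2.6,0,0, 0.3,-2.85,0,0, -0.3,-2.75,0,0, 0.3,-1.4,-2.5,0]' | grep -E 'wrist|pos'
python3 -m inch '[-0.2,1,-1.7,0]' | grep -E 'wrist'
python3 spin.py new 4
```

```text
time_s: 13.5
tool_pos: [0.4933, -0.0464, 0.0607]
wrist_force: [-0.2, 0.1, 0.5]
wrist_force: [-0.6, -0.3, -0.4]
t=14.450 w=2.85 rad/s psi a,b,c=[np.float64(-137.8), np.float64(-17.8), np.float64(102.2)] score=96 n=4 hand x79.3 y-22.5 z78.4
```

```bash
python3 -m inch '[-0.6,3.9,0,0, -0.6,3.9,0,0, -0.5,3.8,0.2,0, 0,0,0,0]' | grep -E 'wrist'
python3 spin.py add 2
python3 -m inch '[0,0,0,0, 0,0,0,0, 0,0,0,0, 0,0,0,0]' | grep -E 'wrist'
python3 spin.py add 3
```

```text
wrist_force: [-1.0, -0.6, -0.3]
t=15.050 w=2.72 rad/s psi a,b,c=[np.float64(-42.1), np.float64(77.9), np.float64(-162.1)] score=99 n=6 hand x63.0 y92.5 z75.4
wrist_force: [0.2, 0.9, -0.5]
t=15.700 w=2.55 rad/s psi a,b,c=[np.float64(55.6), np.float64(175.6), np.float64(-64.4)] score=103 n=9 hand x62.2 y93.5 z76.6
```

```bash
python3 -m inch '[0,0.1,0,0, 0,0,0,0, 0,0,0,0, 0,0,0,0, 0,0,0,0]' | grep -E 'wrist'
python3 -m inch '[0,0,0,0]' | grep -E 'wrist'
python3 spin.py add 1
```

```text
wrist_force: [0.8, 0.8, 0.1]
wrist_force: [0.1, -0.0, 0.6]
t=16.500 w=2.34 rad/s psi a,b,c=[np.float64(167.3), np.float64(-72.7), np.float64(47.3)] score=96 n=10 hand x62.2 y94.5 z76.5
```

```bash
python3 -m inch '[0,0.4,0,0]' | grep -E 'time'
python3 -m inch '[0.4,-2.4,4,0, 0.9,-2.4,0,0, 0.5,-2.8,0,0, -0.2,-2.85,0,0, 0.3,-1.4,-2.5,0]' | grep -E 'wrist|pos'
python3 -m inch '[-0.2,0,-1.7,0]' | grep -E 'wrist'
python3 spin.py new 4
```

```text
time_s: 16.62
tool_pos: [0.4981, -0.0343, 0.0606]
wrist_force: [0.8, -0.2, -0.2]
wrist_force: [0.1, -0.1, 0.3]
t=17.575 w=2.71 rad/s psi a,b,c=[np.float64(-30.9), np.float64(89.1), np.float64(-150.9)] score=84 n=4 hand x79.2 y-19.6 z78.5
```

The platter has held the 20–30 rpm band from about 8.5 s until now, around 17.6 s. Next I let it coast down with the hand parked above the studs.

```bash
python3 -m inch '[-0.6,3.8,-0.5,0, -0.6,3.8,-0.5,0, -0.5,3.8,-0.5,0, 0,0,0,0, 0,0,0,0]' >/dev/null
python3 -m inch '[0,0,0,0, 0,0,0,0, 0,0,0,0, 0,0,0,0, 0,0,0,0]' >/dev/null
python3 spin.py add 2
python3 -m inch '[0,0,0,0, 0,0,0,0, 0,0,0,0, 0,0,0,0, 0,0,0,0]' >/dev/null
python3 -m inch '[0,0,0,0, 0,0,0,0, 0,0,0,0, 0,0,0,0, 0,0,0,0]' >/dev/null
python3 -m inch '[0,0,0,0, 0,0,0,0, 0,0,0,0, 0,0,0,0, 0,0,0,0]' >/dev/null
python3 -m inch '[0,0,0,0, 0,0,0,0, 0,0,0,0, 0,0,0,0, 0,0,0,0]' >/dev/null
python3 -m inch '[0,0,0,0, 0,0,0,0, 0,0,0,0, 0,0,0,0, 0,0,0,0]' >/dev/null
python3 -m inch '[0,0,0,0, 0,0,0,0, 0,0,0,0, 0,0,0,0, 0,0,0,0]' >/dev/null
python3 -m inch '[0,0,0,0, 0,0,0,0, 0,0,0,0, 0,0,0,0, 0,0,0,0]' >/dev/null
python3 -m inch '[0,0,0,0, 0,0,0,0, 0,0,0,0, 0,0,0,0, 0,0,0,0]' >/dev/null
python3 spin.py new 6
python3 -m inch '[0,0,0,0, 0,0,0,0, 0,0,0,0, 0,0,0,0, 0,0,0,0]' >/dev/null
python3 spin.py add 3
```

```text
t=18.925 w=2.46 rad/s psi a,b,c=[np.float64(172.9), np.float64(-67.1), np.float64(52.9)] score=88 n=6 hand x62.3 y94.0 z93.6
t=24.225 w=1.36 rad/s psi a,b,c=[np.float64(28.6), np.float64(148.6), np.float64(-91.4)] score=113 n=6 hand x62.2 y94.0 z93.6
t=25.000 w=1.22 rad/s psi a,b,c=[np.float64(87.3), np.float64(-152.7), np.float64(-32.7)] score=105 n=9 hand x62.2 y94.0 z93.5
```

```bash

python3 -m inch '[0,0,0,0, 0,0,0,0, 0,0,0,0, 0,0,0,0, 0,0,0,0]' >/dev/null
python3 -m inch '[0,0,0,0, 0,0,0,0, 0,0,0,0, 0,0,0,0, 0,0,0,0]' >/dev/null
python3 -m inch '[0,0,0,0, 0,0,0,0, 0,0,0,0, 0,0,0,0, 0,0,0,0]' >/dev/null
python3 -m inch '[0,0,0,0, 0,0,0,0, 0,0,0,0, 0,0,0,0, 0,0,0,0]' >/dev/null
python3 -m inch '[0,0,0,0, 0,0,0,0, 0,0,0,0, 0,0,0,0, 0,0,0,0]' >/dev/null
python3 -m inch '[0,0,0,0, 0,0,0,0, 0,0,0,0, 0,0,0,0, 0,0,0,0]' >/dev/null
python3 -m inch '[0,0,0,0, 0,0,0,0, 0,0,0,0, 0,0,0,0, 0,0,0,0]' >/dev/null
python3 spin.py new 4
python3 -m inch '[0,0,0,0, 0,0,0,0, 0,0,0,0, 0,0,0,0]' >/dev/null
python3 spin.py add 4
```

```text
t=29.575 w=0.50 rad/s psi a,b,c=[np.float64(-43.3), np.float64(76.7), np.float64(-163.3)] score=96 n=4 hand x62.2 y94.0 z93.5
t=30.275 w=0.37 rad/s psi a,b,c=[np.float64(-24.5), np.float64(95.5), np.float64(-144.5)] score=101 n=8 hand x62.3 y94.0 z93.6
```

The coast would end about 2.5° past the pointer, so I'll put the finger softly in front of stud_a to ease it to a stop.

```bash

python3 -m inch '[0.7,-3.5,0,0, 0.7,-3.5,0.4,0, 0.7,-3.4,1.2,0, 0,0,2.0,0, 0,0,2.0,0]' | grep wrist
python3 spin.py add 2
```

```text
wrist_force: [0.2, -0.3, -0.3]
t=31.000 w=0.19 rad/s psi a,b,c=[np.float64(-13.2), np.float64(106.8), np.float64(-133.2)] score=86 n=10 hand x84.7 y-10.7 z36.1
```

```bash
sed -i 's/de=14.9/de=float(sys.argv[3]) if len(sys.argv)>3 else 14.9/' spin.py
python3 -m inch '[0,-0.15,0,0, 0,-0.15,0,0, 0,-0.1,0,0, 0,-0.1,0,0, 0,-0.1,0,0]' | grep wrist
python3 spin.py new 2 8
python3 -m inch '[0,0,0,0, 0,0,0,0, 0,0,0,0]' | grep wrist
python3 spin.py add 2 8
```

```text
wrist_force: [0.7, -0.4, 0.6]
t=31.725 w=0.00 rad/s psi a,b,c=[np.float64(-2.2), np.float64(117.8), np.float64(-122.2)] score=78 n=2 hand x83.3 y-16.1 z37.6
wrist_force: [0.1, 0.0, 0.1]
t=32.200 w=0.02 rad/s psi a,b,c=[np.float64(-1.7), np.float64(118.3), np.float64(-121.7)] score=78 n=4 hand x83.3 y-16.0 z37.5
```

```bash

python3 -m inch '[0,-0.2,0,0, 0,-0.3,-1,0, 0.5,0,-3,0, 3,3,-3,0, 6,0,-1,0]' | grep wrist
python3 -m inch '[6,0,-1,0, 2,0,0,0]' | grep pos
python3 - <<'E'
from h import *
A=lambda L: round(np.degrees(np.arctan2(L[1]-AX[1],L[0]-AX[0]))%360,1)
for n in ('scene','scene','top','top','scene'):
    p=get_image(n); print(n,'rib',np.round(rib(p,170,270),1),'ph',round(phase(p)[0],1),'mark',[(A(r['location']),round(r['p'],2),np.round(r['location'],3)) for r in spot_point(p,'mark')[:2]],'ptr',[(A(r['location']),round(r['p'],2),np.round(r['location'],3)) for r in spot_point(p,'pointer')[:2]])
save(p,'s3');c=cv2.imread('pics/s3.png')[225:325,230:363]
p=get_image('top'); save(p,'t3'); d=cv2.imread('pics/t3.png')[200:300,310:410]
cv2.imwrite('pics/f3.png',np.hstack([cv2.resize(c,(480,360),interpolation=cv2.INTER_CUBIC),cv2.resize(d,(320,360),interpolation=cv2.INTER_CUBIC)]))
E
```

```text
wrist_force: [-0.7, 1.7, -0.1]
tool_pos: [0.3436, 0.0603, 0.1283]
scene rib [215.5  28.2] ph 35.4 mark [(np.float64(216.6), 0.92, array([ 0.502, -0.104,  0.059]))] ptr [(np.float64(218.5), 0.82, array([ 0.504, -0.107,  0.056])), (np.float64(68.2), 0.16, array([ 0.583, -0.044,  0.059]))]
scene rib [215.5  28.1] ph 35.4 mark [(np.float64(217.9), 0.74, array([ 0.501, -0.108,  0.055]))] ptr [(np.float64(216.7), 0.87, array([ 0.5  , -0.106,  0.06 ]))]
top rib [218.6  11.2] ph 36.5 mark [(np.float64(217.4), 0.72, array([ 0.505, -0.104,  0.053]))] ptr [(np.float64(216.3), 0.86, array([ 0.5  , -0.105,  0.056]))]
top rib [218.6  11.3] ph 36.5 mark [(np.float64(216.8), 0.65, array([ 0.504, -0.103,  0.053]))] ptr [(np.float64(218.0), 0.95, array([ 0.503, -0.107,  0.053]))]
scene rib [215.5  28.3] ph 35.4 mark [(np.float64(218.1), 0.95, array([ 0.502, -0.108,  0.057]))] ptr [(np.float64(218.0), 0.76, array([ 0.502, -0.107,  0.061])), (np.float64(276.5), 0.46, array([ 0.593, -0.132,  0.086]))]
```

View pics/f3.png

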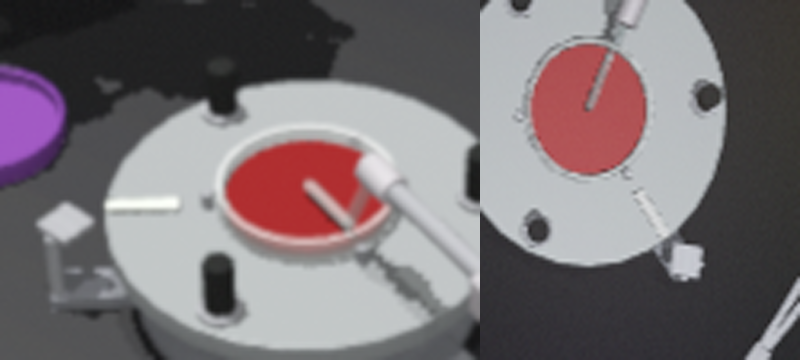

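The rib at (665,235) in the top crop ends almost at the pointer block at (688,260). I'll compare the two angles within the same picture.

```bash
python3 - <<'E'
from h import *
def cen(p,rs,z,lo=195,hi=240,f=.5):
    a=np.arange(lo,hi,.25); out=[]
    for r in rs:
        s=samp(p,ring(r,a,z)); w=np.clip(s-(np.median(s)+f*(s.max()-np.median(s))),0,None); out.append(round((w*a).sum()/w.sum(),1))
    return out
for n in ('scene','top'):
    p=get_image(n); print(n,readout.observe()['time_s'])
    print(' rib',cen(p,(.068,.074,.08,.086,.092,.098),.059)); print(' ptr',cen(p,(.106,.11,.114,.118,.122,.126,.13),.051))
    for k in (100,220,340): pass
    a=np.arange(0,360,.5); d=np.minimum(np.mean([samp(p,ring(r,a,.087)) for r in (.081,.085,.089)],0),150)
    for c in (36,156,276):
        m=abs(a-c)<9; w=np.clip(np.median(d)-20-d[m],0,None); print(' stud',c,round((w*a[m]).sum()/w.sum(),1))
    E={}
E
```

```text
scene 33.925
 rib [np.float64(214.9), np.float64(215.0), np.float64(215.0), np.float64(215.1), np.float64(215.1), np.float64(215.7)]
 ptr [np.float64(238.1), np.float64(217.4), np.float64(217.3), np.float64(217.4), np.float64(217.3), np.float64(217.7), np.float64(217.6)]
 stud 36 31.3
 stud 156 155.8
 stud 276 276.2
top 33.975
 rib [np.float64(218.7), np.float64(218.4), np.float64(218.5), np.float64(218.5), np.float64(218.2), np.float64(217.0)]
 ptr [np.float64(219.5), np.float64(219.4), np.float64(219.1), np.float64(219.3), np.float64(219.6), np.float64(219.4), np.float64(219.6)]
 stud 36 35.9
 stud 156 155.8
 stud 276 277.7
```

The rib is about 1.5–2° short of the pointer (−2.3° in the scene view, −1.0° in the top view). A very slow nudge from behind stud_a should correct it.

```bash
cat > rb.py <<'E'
from h import *
p=get_image('scene'); a=np.arange(195,240,.25); o=[]
for r in (.074,.08,.086,.092):
    s=samp(p,ring(r,a,.059)); w=np.clip(s-(np.median(s)+.5*(s.max()-np.median(s))),0,None); o.append((w*a).sum()/w.sum())
print('rib',round(np.mean(o),2),tool()[1:],readout.observe()['time_s'])
E
python3 -m inch '[-5.5,1.2,0,0, -5.5,1.2,0,0, -5,0,0,0, -1.7,0,0,0, 0,0,2.5,0]' | grep wrist
python3 -m inch '[0,0,2.5,0, 0,0,2.5,0, 0,0,1.5,0, 0,-0.3,0,0, 0,-0.3,0,0]' | grep wrist
python3 rb.py
python3 -m inch '[0,-0.15,0,0, 0,-0.15,0,0]' | grep wrist
python3 rb.py
```

```text
wrist_force: [-0.5, 0.1, -0.6]
wrist_force: [-0.1, -0.1, 0.7]
rib 215.04 (np.float64(80.7), np.float64(26.5), np.float64(38.4), np.float64(68.1)) 35.275
wrist_force: [-0.2, 0.3, -0.7]
rib 215.04 (np.float64(81.1), np.float64(23.8), np.float64(37.9), np.float64(68.2)) 35.575
```

```bash

python3 -m inch '[0,-0.1,0,0, 0,-0.1,0,0, 0,-0.05,0,0]' >/dev/null
python3 rb.py
python3 -m inch '[0,-0.05,0,0, 0,-0.05,0,0]' >/dev/null
python3 rb.py
python3 -m inch '[0,-0.05,0,0]' >/dev/null
python3 rb.py
python3 -m inch '[0,-0.05,0,0]' >/dev/null
python3 rb.py
```

```text
rib 215.04 (np.float64(81.3), np.float64(21.4), np.float64(37.5), np.float64(68.2)) 36.0
rib 215.03 (np.float64(81.3), np.float64(20.4), np.float64(37.5), np.float64(68.2)) 36.3
rib 215.04 (np.float64(81.2), np.float64(20.0), np.float64(37.6), np.float64(68.2)) 36.475
rib 215.59 (np.float64(81.3), np.float64(19.4), np.float64(37.5), np.float64(68.2)) 36.65
```

```bash

python3 -m inch '[0,-0.05,0,0, 0,-0.04,0,0]' >/dev/null
python3 rb.py
python3 -m inch '[0,0,0,0]' >/dev/null
python3 rb.py
```

```text
rib 216.18 (np.float64(81.3), np.float64(18.5), np.float64(37.5), np.float64(68.2)) 36.95
rib 216.21 (np.float64(81.3), np.float64(18.6), np.float64(37.6), np.float64(68.2)) 37.125
```

```bash

python3 -m inch '[0,-0.05,0,0, 0,-0.04,0,0]' >/dev/null
python3 rb.py
python3 -m inch '[0,0,0,0, 0,0.2,0,0, 0,0.4,0,0, 0,0.6,0,0, 0,0.5,-2.5,0]' >/dev/null
python3 -m inch '[0,0,-3,0, 3,0,-3,0, 6,0,0,0, 6,0,0,0, 2,0,0,0]' | grep -E 'wrist|pos'
python3 - <<'E'
from h import *
def cen(p,rs,z,lo=195,hi=240,f=.5):
    a=np.arange(lo,hi,.25); out=[]
    for r in rs:
        s=samp(p,ring(r,a,z)); w=np.clip(s-(np.median(s)+f*(s.max()-np.median(s))),0,None); out.append((w*a).sum()/w.sum())
    return round(np.mean(out),2)
for n in ('scene','top','scene'):
    p=get_image(n); print(n,readout.observe()['time_s'],cen(p,(.074,.08,.086,.092),.059),cen(p,(.11,.114,.118,.122,.126,.13),.051),
     [np.round(r['location'],3) for t in ('dish_lid','tweezers','dish') for r in spot_point(p,t)[:3]])
c=p['frame'][220:330,230:380]; cv2.imwrite('pics/f4.png',cv2.resize(cv2.cvtColor(c,cv2.COLOR_RGB2BGR),(750,550)))
E
```

```text
rib 216.9 (np.float64(81.3), np.float64(17.6), np.float64(37.5), np.float64(68.2)) 37.425
tool_pos: [0.3591, 0.082, 0.1224]
wrist_force: [1.5, -0.1, 0.6]
scene 38.725 217.79 217.45 [array([0.654, 0.149, 0.002]), array([ 0.505, -0.107,  0.055]), array([ 0.476, -0.217, -0.004]), array([ 0.584, -0.042,  0.057]), array([ 0.366, -0.046,  0.001]), array([ 0.738, -0.26 , -0.   ])]
top 38.925 221.18 219.37 [array([0.654, 0.152, 0.002]), array([ 0.474, -0.214,  0.002]), array([ 0.738, -0.262,  0.   ]), array([ 0.613, -0.282, -0.002]), array([ 0.364, -0.05 ,  0.001])]
scene 39.125 217.79 217.45 [array([0.657, 0.147, 0.   ]), array([ 0.475, -0.216, -0.001]), array([ 0.586, -0.044,  0.059]), array([ 0.364, -0.049,  0.002]), array([ 0.613, -0.283, -0.008])]
```

View pics/f4.png

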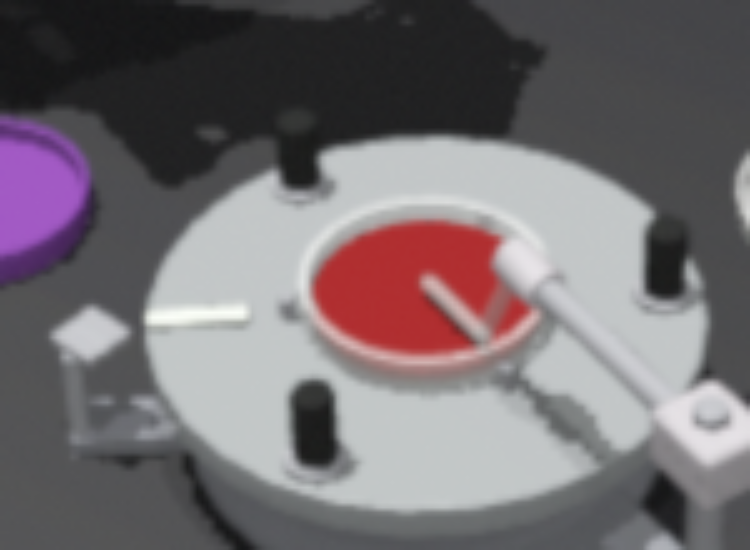

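The rib at (197,315) now lines up with the pointer at (92,335). The measured error is about +0.3° in the scene view and +1.8° in the top view, and the platter is at rest. The lid and tweezers are where they were, and the hand is clear.

```bash
python3 -c "
from bench import bot; print(bot.hand_in())"
```

```text
the job is handed in; nothing more can be done
None
```

I handed the job in at about 39 s. I spun the turntable up by hand and held it at about 22–27 rpm for roughly 11 s with three further pushes. It then coasted and was eased to a stop with the rib within about 1–2° of the pointer, the hand clear, and the lid and tweezers where they lay.

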